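# Sweep the loose jar caps into the catch pan

## Robot

A 6-joint arm with a two-finger parallel gripper is mounted at the origin on the work surface; the furniture and walls round the work are solid. World frame = base frame: x ahead of the robot, y to its left, z up, the work surface at z = 0. Lengths are in m, angles in rad, forces in N, time in s.
With the tool pointing down it reaches from about 0.275 to 0.775 m from the base axis. Payload 14.6 kg.
Tool frame: the origin (TCP) lies midway between the tips of the shut fingers; the grasp point (between the pads) lies 19 mm behind it; z points along the fingers, y is the line along which they close (so a half turn about z gives the same grasp; the last joint's range is limited). The gripper opens to 85 mm and grips with 20 to 120 N. Pads are 22 mm wide; open, the fingers measure 114 mm over their backs; the gripper's body (76 mm by 85 mm) begins 54 mm behind the grasp point. The pads swing forward as they close: fully open they stand 13 mm farther back than shut.
Start: joints at [-1.282, 0.263, -0.048, 1.259, 0, 1.415], TCP at [0.225, -0.474, 0.231] pointing down, gripper open.
Joint ranges: [-2.65, 2.65], [-0.89, 1.7], [-1.18, 1.37], [-2.13, 2.11], [-1.35, 1.29], [-3.14, 3.14]. Speed limits (rad/s): [1.89, 1.89, 2.57, 2.79, 3.14, 3.14].

## Interface

Orientations are given as a rotation vector (axis times angle).
In Python, from station import monitor, camera, calibration, robot gives the robot as it stands.
- The arm moves only by the shell command python3 -m crank 'ROWS' [FORCE]. ROWS is JSON, a list of rows, each an object with "rotation": the turn, a rotation vector about the tool's x, y, z in degrees, a list of three; "slide": the shift along the tool's x, y, z in cm, a list of three; "claw": the finger opening in cm, from 0 to 8.54. A call has 1 to 20 rows; each row shifts and turns the commanded pose from where the row before left it, along the tool's axes as they then stand; what a row does not reach is not made up. A row lasts 1/12 s, in which the tool goes at most 41.7 mm and 7.16 degrees, less where a joint would pass 70% of its speed; a pose out of reach is approached as far as the arm can. A call with a gripper value outside its range is refused whole. The fingers move at their own pace and stop on an object; FORCE is the grip in N (left out, the last holds). Time passes only in rows, so rows that do not move let the fingers close. It gives the time, the measured TCP pose, the force, the opening and the grip force at its end, in the units of the state.
- monitor.get_obs(): the state, without advancing time (a new reading comes with each control period).
- camera(name): name is "scene" or "top" or "wrist"; returns the picture (400x640x3 uint8, red, green, blue); there is no depth.
- calibration(name): a dict with "camera_matrix" (3x3 intrinsics, pixels), "k1" (the pictures are not rectified: a ray, as slopes to the right and down, at radius r is drawn at 1 + k1 r^2 times it, then the intrinsics apply), "pose" (4x4, takes a point from camera to world coordinates). Camera axes: x right, y up, looking along -z (the intrinsics and any distortion apply to the point x, -y, -z); pixel columns grow to the right and rows downward; lengths in m; the calibration is good to about 2 mm. A picture is of the moment at which its call begins: read the wrist's pose just before it. calibration takes no time and is no camera call; for the wrist camera it gives the pose at the moment of the call.
- robot.sign_off(): hands the job in; it is judged then, once.
The state is a dict: "clock": time; "qpos": joint angles; "dq": joint speeds; "tau": joint torques, N m; "tool_pos": TCP position; "tool_rot": TCP orientation; "ft_force": force on the tool from outside, world axes, zero at the start; "torque": the same for the moment, N m; "grip_width": finger opening in m; "finger_force": force on a finger pad.
Only numpy, scipy, OpenCV 4.12 (cv2) and the standard library are available. Lean on these libraries where they do the work, as an engineer would, in place of code of your own. Each camera call takes 0.05 s, during which the arm holds its last target. There are 200 camera calls.

## Task

Clear the bench: with closed fingers, sweep the three loose white jar caps along the bench and through the open front of the steel catch pan, until every cap lies flat and wholly inside the pan. Push them only, do not pick any up, and leave the bowl, timer, clamp and pen where they are.

Things in the scene. Friction and masses are not known exactly. Their poses are not given: they have to be found in the camera images.
- pan: Steel pan fixed to the bench, 120 deep (x) by 200 mm wide (y); 3 mm walls 31 mm high at back and sides, open front. Its floor slopes up from bench level at the front edge to 2 mm over 15 mm, then is flat. Origin: centre of its footprint at bench level; x points from open front to back wall: front edge at x = -60 mm, inside of back wall at +57, insides of side walls at y = -97 and +97 mm.
- cap_1_center (a point): Jar cap 1 of 3 alike: a loose white round plastic screw cap with a ribbed side, 42 mm across and 16 mm high, about 20 g, lying flat on the bench in front of the pan. The point is its centre, 8 mm above its underside. It slides when pushed; it does not roll.
- cap_2_center (a point): Jar cap 2 of 3 alike: a loose white round plastic screw cap with a ribbed side, 42 mm across and 16 mm high, about 20 g, lying flat on the bench in front of the pan. The point is its centre, 8 mm above its underside. It slides when pushed; it does not roll.
- cap_3_center (a point): Jar cap 3 of 3 alike: a loose white round plastic screw cap with a ribbed side, 42 mm across and 16 mm high, about 20 g, lying flat on the bench in front of the pan. The point is its centre, 8 mm above its underside. It slides when pushed; it does not roll.
- gallipot: Small steel bowl, 79 mm across, 40 mm high, loose, standing left of the pan or left of the caps. Origin: centre of its underside. To be left alone.
- timer: White square minute timer with a black knob on top, 62x62x44 mm, loose, standing left of the caps or left of the pan (where the bowl is not). Origin: centre of its underside. To be left alone.
- haemostat: Steel clamp with finger rings, 140 mm long (y), 56 mm wide (x), 7 mm thick, lying loose at the left of the work. Origin: centre of its underside. To be left alone.
- marker: Marker pen, 130 mm long (y), 18 mm thick, lying loose at the far left. Origin: centre of its underside. To be left alone.

How it is judged:
At the end, for the whole second after the job is handed in: All three caps lie at rest, flat on the floor of the pan and none on another (centre lower than 20 mm), each wholly behind the pan's front edge (centre at least 18 mm behind it) and between the side walls (x of cap_1_center in the frame of pan between -0.042 and 0.06 m and y of cap_1_center in the frame of pan between -0.1 and 0.1 m and height (world z) of each of cap_1_center, cap_2_center, cap_3_center below 0.02 m and linear speed of each of cap_1, cap_2, cap_3 below 0.02 m/s and x of cap_2_center in the frame of pan between -0.042 and 0.06 m and y of cap_2_center in the frame of pan between -0.1 and 0.1 m and x of cap_3_center in the frame of pan between -0.042 and 0.06 m and y of cap_3_center in the frame of pan between -0.1 and 0.1 m); the robot touches nothing.
It fails at once if a jar cap is lifted (its centre rises above 30 mm) (height (world z) of any of cap_1_center, cap_2_center, cap_3_center above 0.03 m).
It fails at once if the small round bowl is moved by more than 20 mm (distance of gallipot from where it was at the start of the episode above 0.02 m).
It fails at once if the timer is moved by more than 20 mm (distance of timer from where it was at the start of the episode above 0.02 m).
It fails at once if the clamp is moved by more than 20 mm (distance of haemostat from where it was at the start of the episode above 0.02 m).
It fails at once if the pen is moved by more than 20 mm (distance of marker from where it was at the start of the episode above 0.02 m).
It also fails if it takes over 64 s, if anything falls off the work surface, if the arm or the gripper's body presses on something with over 40 N, if the wrist force passes 120 N, or if a joint passes its speed limit or range.

## Working session

There is one attempt and no reset: what is moved stays moved. The work goes in short steps, Python scripts to look and compute and a shell command to move; the robot and the scene stay as the last step left them, time stands still between calls to the robot, and variables do not carry over. Pictures are saved under pics/ and viewed, at most 10 in all, crops included, and the job is handed in when it is done.

```bash
mkdir -p pics; cat > h.py <<'E'
import numpy as np, cv2
from scipy.spatial.transform import Rotation as R
from station import monitor, camera, calibration, robot
def px2w(name,u,v,z,c=None):
    c=c or calibration(name); K=np.array(c["camera_matrix"]);P=np.array(c["pose"])
    d=np.linalg.solve(K,[u,v,1.])[:2]; s=d.copy()
    for _ in range(20): s=d/(1+c["k1"]*(s@s))
    r=P[:3,:3]@[s[0],-s[1],-1]; t=(z-P[2,3])/r[2]
    return P[:3,3]+t*r
def snap(n,f): cv2.imwrite(f"pics/{f}.png",camera(n)[:,:,::-1])
E
python3 - <<'E'
from h import *
snap("top","top0");snap("scene","scene0")
o=monitor.get_obs();print(o["clock"],o["tool_pos"],o["tool_rot"],R.from_rotvec(o["tool_rot"]).as_matrix().round(3))
E
```

```text
0.1 [ 0.2253368  -0.47389796  0.23084162] [-3.06355131e+00 -6.91148650e-01  1.00448183e-04] [[ 0.903  0.429 -0.   ]
 [ 0.429 -0.903  0.001]
 [ 0.    -0.001 -1.   ]]
```

View pics/top0.png

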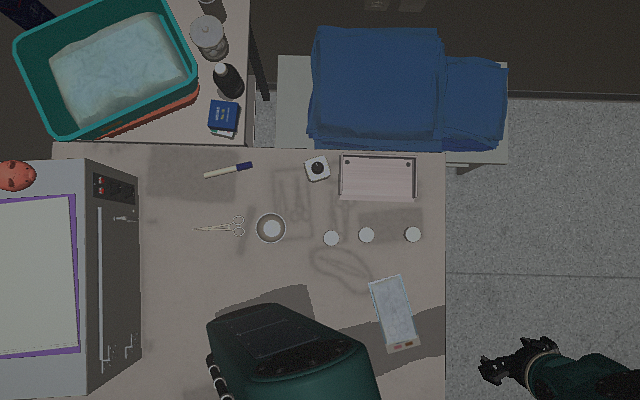

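View pics/scene0.png

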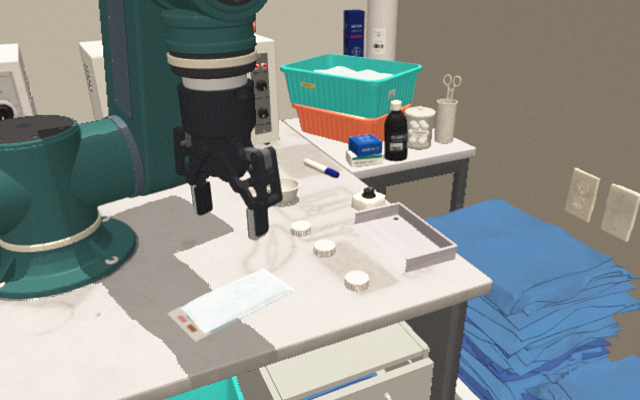

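The top view shows caps at about (331,238), (367,235) and (413,234). The pan spans (340,155) to (416,200), with the bowl at (271,228) and the timer at (317,168).

```bash
python3 - <<'E'
from h import *
c=calibration("top")
for n,u,v,z in [("c1",331,238,.016),("c2",367,235,.016),("c3",413,234,.016),("panFL",339,200,.0),("panFR",415,200,.0),("panBL",341,155,.031),("panBR",417,157,.031),("bowl",271,228,.04),("timer",317,168,.044),("timerR",330,168,.044)]:
    print(n,px2w("top",u,v,z,c).round(3))
im=cv2.imread("pics/top0.png")[130:270,250:450]
cv2.imwrite("pics/crop0.png",cv2.resize(im,None,fx=4,fy=4,interpolation=cv2.INTER_CUBIC))
E
```

```text
c1 [ 0.449 -0.119  0.016]
c2 [ 0.459 -0.213  0.016]
c3 [ 0.465 -0.333  0.016]
panFL [ 0.55  -0.139  0.   ]
panFR [ 0.556 -0.342  0.   ]
panBL [ 0.666 -0.139  0.031]
panBR [ 0.666 -0.339  0.031]
bowl [0.47  0.036 0.04 ]
timer [ 0.628 -0.077  0.044]
timerR [ 0.629 -0.111  0.044]
```

View pics/crop0.png

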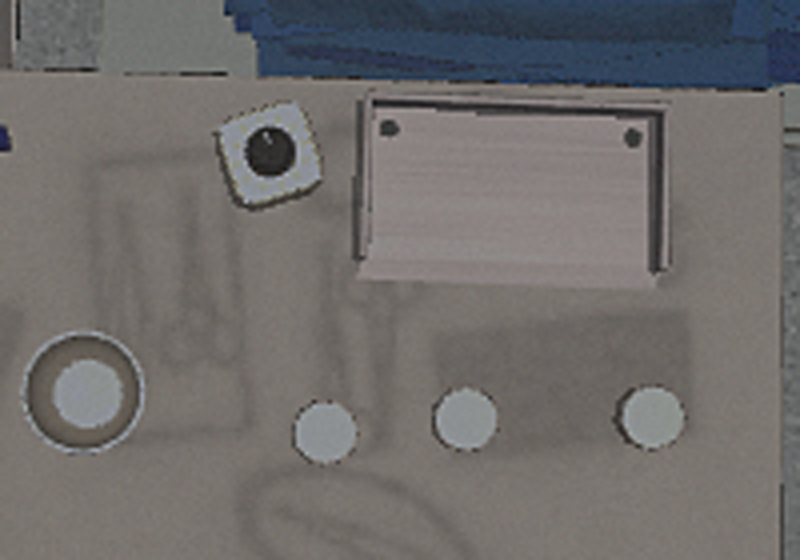

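```bash
cat >> h.py <<'E'
def plan(cap,goal,back=.055):
    o=monitor.get_obs(); M=R.from_rotvec(o["tool_rot"]).as_matrix(); p=o["tool_pos"]
    cap,goal=np.array(cap),np.array(goal); d=goal-cap; L=np.hypot(*d); h=np.degrees(np.arctan2(d[1],d[0]))
    h0=np.degrees(np.arctan2(M[1,0],M[0,0])); s=cap-back*d/L
    Rn=R.from_euler('zx',[h,180],degrees=True).as_matrix()
    print("turn about tool z",h0-h,"then slide cm",(Rn.T@(np.append(s,.1)-p)*100).round(2),"(to z=.1) push cm",100*(L+back),"clock",o["clock"],"start",s)
E
python3 -c "
from h import *
plan((.449,-.119),(.605,-.175))"
python3 -m crank '[{"rotation":[0,0,6.5],"slide":[0,0,0],"claw":0},{"rotation":[0,0,6.5],"slide":[0,0,0],"claw":0},{"rotation":[0,0,6.5],"slide":[0,0,0],"claw":0},{"rotation":[0,0,6.5],"slide":[0,0,0],"claw":0},{"rotation":[0,0,6.5],"slide":[0,0,0],"claw":0},{"rotation":[0,0,6.5],"slide":[0,0,0],"claw":0},{"rotation":[0,0,6.1],"slide":[0,0,0],"claw":0},{"rotation":[0,0,0],"slide":[0,0,0],"claw":0}]' 40
python3 -c "
from h import *
plan((.449,-.119),(.605,-.175))"
```

```text
turn about tool z 45.17344059376946 then slide cm [ 28.8  -29.34  13.08] (to z=.1) push cm 22.074679484080526 clock 0.1 start [ 0.39723429 -0.10041744]
clock: 0.77
tool_pos: [0.2254, -0.474, 0.231]
tool_rot: [-3.093, 0.545, 0.0]
ft_force: [0.1, -0.3, 0.2]
grip_width: 0.0003
finger_force: 0.0
turn about tool z -0.2192273192149159 then slide cm [ 28.8  -29.35  13.1 ] (to z=.1) push cm 22.074679484080526 clock 0.7667 start [ 0.39723429 -0.10041744]
```

```bash
python3 -m crank '[{"rotation":[0,0,0],"slide":[1.8,-1.83,0.8],"claw":0},{"rotation":[0,0,0],"slide":[1.8,-1.83,0.8],"claw":0},{"rotation":[0,0,0],"slide":[1.8,-1.83,0.8],"claw":0},{"rotation":[0,0,0],"slide":[1.8,-1.83,0.8],"claw":0},{"rotation":[0,0,0],"slide":[1.8,-1.83,0.8],"claw":0},{"rotation":[0,0,0],"slide":[1.8,-1.83,0.8],"claw":0},{"rotation":[0,0,0],"slide":[1.8,-1.83,0.8],"claw":0},{"rotation":[0,0,0],"slide":[1.8,-1.83,0.8],"claw":0},{"rotation":[0,0,0],"slide":[1.8,-1.83,0.8],"claw":0},{"rotation":[0,0,0],"slide":[1.8,-1.83,0.8],"claw":0},{"rotation":[0,0,0],"slide":[1.8,-1.83,0.8],"claw":0},{"rotation":[0,0,0],"slide":[1.8,-1.83,0.8],"claw":0},{"rotation":[0,0,0],"slide":[1.8,-1.83,0.8],"claw":0},{"rotation":[0,0,0],"slide":[1.8,-1.83,0.8],"claw":0},{"rotation":[0,0,0],"slide":[1.8,-1.83,0.8],"claw":0},{"rotation":[0,0,0],"slide":[1.8,-1.83,0.8],"claw":0},{"rotation":[0,0,0],"slide":[0,0,0],"claw":0},{"rotation":[0,0,0],"slide":[0,0,0],"claw":0}]'
python3 - <<'E'
from h import *
plan((.449,-.119),(.605,-.175))
c=calibration("wrist");snap("wrist","w1")
np.save("w1.npy",c,allow_pickle=True)
E
```

```text
clock: 2.27
tool_pos: [0.5956, -0.2945, 0.1023]
tool_rot: [-3.096, 0.529, 0.002]
ft_force: [0.9, 0.4, -0.2]
grip_width: 0.0001
finger_force: 0.0
turn about tool z 0.3603235152330875 then slide cm [-12.12 -24.97   0.23] (to z=.1) push cm 22.074679484080526 clock 2.2667 start [ 0.39723429 -0.10041744]
```

View pics/w1.png

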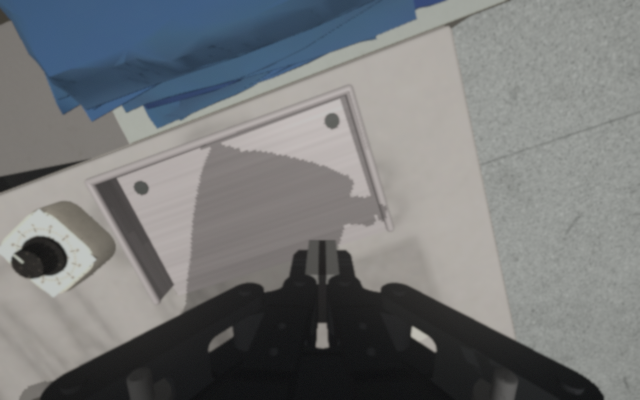

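The wrist view shows the pan below: back corners at (90,182) and (350,87), wall ends at (160,300) and (388,228). My slide transform used the wrong Euler order, so I'll fix that and use this view to check the pan position.

```bash
sed -i "s/'zx'/'ZX'/" h.py; python3 - <<'E'
from h import *
c=np.load("w1.npy",allow_pickle=True).item()
for p in [(90,182),(350,87),(160,300),(388,228)]: print(px2w("w",*p,.031,c).round(3))
plan((.449,-.119),(.605,-.175))
E
```

```text
[ 0.673 -0.145  0.031]
[ 0.672 -0.34   0.031]
[ 0.569 -0.146  0.031]
[ 0.568 -0.336  0.031]
turn about tool z 0.26325211273147175 then slide cm [-25.2  -11.64   0.28] (to z=.1) push cm 22.074679484080526 clock 2.3167 start [ 0.39723429 -0.10041744]
```

```bash
python3 -m crank '[{"rotation":[0,0,0],"slide":[-2.5,-1.16,0],"claw":0},{"rotation":[0,0,0],"slide":[-2.5,-1.16,0],"claw":0},{"rotation":[0,0,0],"slide":[-2.5,-1.16,0],"claw":0},{"rotation":[0,0,0],"slide":[-2.5,-1.16,0],"claw":0},{"rotation":[0,0,0],"slide":[-2.5,-1.16,0],"claw":0},{"rotation":[0,0,0],"slide":[-2.5,-1.16,0],"claw":0},{"rotation":[0,0,0],"slide":[-2.5,-1.16,0],"claw":0},{"rotation":[0,0,0],"slide":[-2.5,-1.16,0],"claw":0},{"rotation":[0,0,0],"slide":[-2.5,-1.16,0],"claw":0},{"rotation":[0,0,0],"slide":[-2.7,-1.2,0],"claw":0},{"rotation":[0,0,0],"slide":[0,0,0],"claw":0},{"rotation":[0,0,0],"slide":[0,0,0],"claw":0}]'
python3 - <<'E'
from h import *
plan((.449,-.119),(.605,-.175))
c=calibration("wrist");snap("wrist","w2")
np.save("w2.npy",c,allow_pickle=True)
E
```

```text
clock: 3.32
tool_pos: [0.3958, -0.1007, 0.1039]
tool_rot: [3.095, -0.535, 0.001]
ft_force: [0.5, 0.4, 0.3]
grip_width: 0.0001
finger_force: 0.0
turn about tool z 0.1523397322311837 then slide cm [ 0.13 -0.07  0.39] (to z=.1) push cm 22.074679484080526 clock 3.3167 start [ 0.39723429 -0.10041744]
```

View pics/w2.png

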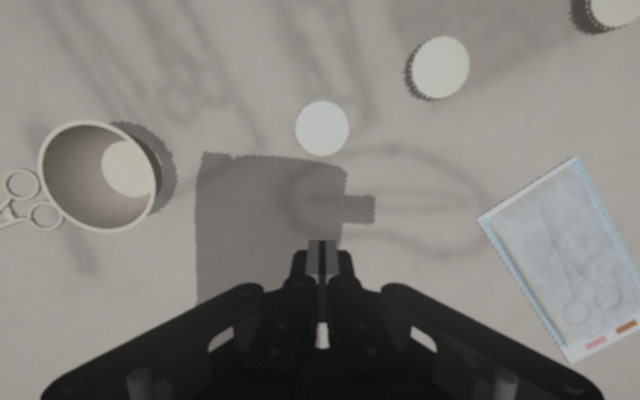

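Cap 1 is centred at (322,128), straight ahead of the fingers. Cap 2 is at (438,67).

```bash
python3 - <<'E'
from h import *
c=np.load("w2.npy",allow_pickle=True).item()
for p in [(322,128),(440,67)]: print(px2w("w",*p,.016,c).round(3))
plan(px2w("w",322,128,.016,c)[:2],(.605,-.177))
E
python3 -m crank '[{"rotation":[0,0,0],"slide":[0,0,1.5],"claw":0},{"rotation":[0,0,0],"slide":[0,0,2.5],"claw":0},{"rotation":[0,0,0],"slide":[0,0,2.5],"claw":0},{"rotation":[0,0,0],"slide":[0,0,2],"claw":0},{"rotation":[0,0,0],"slide":[0,0,1],"claw":0},{"rotation":[0,0,0],"slide":[0,0,0],"claw":0},{"rotation":[0,0,0],"slide":[0,0,0],"claw":0}]'
```

```text
[ 0.453 -0.12   0.016]
[ 0.464 -0.211  0.016]
turn about tool z 0.8886489697271607 then slide cm [ 0.37 -0.21  0.39] (to z=.1) push cm 21.772764582487632 clock 3.3667 start [ 0.40108536 -0.1006839 ]
clock: 3.95
tool_pos: [0.3973, -0.1016, 0.0083]
tool_rot: [-3.095, 0.537, 0.001]
ft_force: [1.3, 0.4, -0.4]
grip_width: -0.0001
finger_force: 0.0
```

```bash
python3 -m crank '[{"rotation":[0,0,0.9],"slide":[0,-0.15,0.15],"claw":0},{"rotation":[0,0,0],"slide":[1,0,0],"claw":0},{"rotation":[0,0,0],"slide":[0.8,0,0],"claw":0},{"rotation":[0,0,0],"slide":[0.7,0,0],"claw":0},{"rotation":[0,0,0],"slide":[0.7,0,0],"claw":0},{"rotation":[0,0,0],"slide":[0.7,0,0],"claw":0},{"rotation":[0,0,0],"slide":[0.7,0,0],"claw":0},{"rotation":[0,0,0],"slide":[0.7,0,0],"claw":0},{"rotation":[0,0,0],"slide":[0.7,0,0],"claw":0},{"rotation":[0,0,0],"slide":[0.7,0,0],"claw":0},{"rotation":[0,0,0],"slide":[0.7,0,0],"claw":0},{"rotation":[0,0,0],"slide":[0.6,0,0],"claw":0},{"rotation":[0,0,0],"slide":[0,0,0],"claw":0}]'
python3 - <<'E'
from h import *
c=calibration("wrist");snap("wrist","w3")
np.save("w3.npy",c,allow_pickle=True)
E
```

```text
clock: 5.03
tool_pos: [0.4737, -0.1282, 0.0068]
tool_rot: [3.091, -0.561, 0.001]
ft_force: [-1.5, -0.1, 0.4]
grip_width: 0.0
finger_force: 0.0
```

View pics/w3.png

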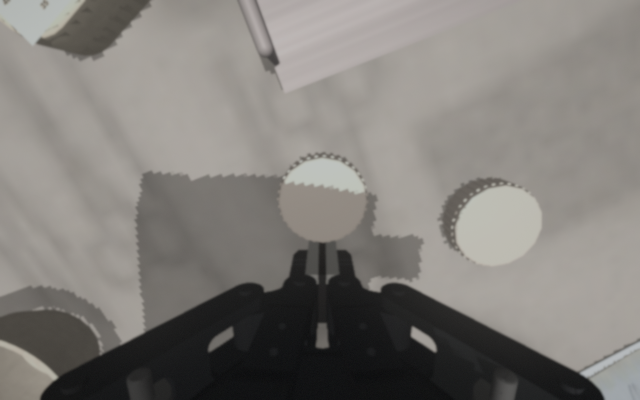

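Cap 1 is centred on the fingers at (322,198). The pan's front-left corner is at (285,90), and on this line the cap would clip the side wall. I'll square the tool up, push the cap sideways in -y, then push it straight in.

```bash
python3 -m crank '[{"rotation":[0,0,0],"slide":[-1,0,0],"claw":0},{"rotation":[0,0,0],"slide":[-1,0,0],"claw":0},{"rotation":[0,0,-6.8],"slide":[0,0,0],"claw":0},{"rotation":[0,0,-6.8],"slide":[0,0,0],"claw":0},{"rotation":[0,0,-6.8],"slide":[0,-1.2,0],"claw":0},{"rotation":[0,0,0],"slide":[0,-1.2,0],"claw":0},{"rotation":[0,0,0],"slide":[0,-1.2,0],"claw":0},{"rotation":[0,0,0],"slide":[1.6,0,0],"claw":0},{"rotation":[0,0,0],"slide":[1.6,0,0],"claw":0},{"rotation":[0,0,0],"slide":[1.6,0,0],"claw":0},{"rotation":[0,0,0],"slide":[0,0,0],"claw":0},{"rotation":[0,0,0],"slide":[0,0,0],"claw":0}]'
python3 - <<'E'
from h import *
c=calibration("wrist");snap("wrist","w4")
np.save("w4.npy",c,allow_pickle=True)
E
```

```text
clock: 6.08
tool_pos: [0.5028, -0.0839, 0.0066]
tool_rot: [-3.141, 0.008, 0.001]
ft_force: [0.2, 0.1, 0.0]
grip_width: 0.0
finger_force: 0.0
```

View pics/w4.png

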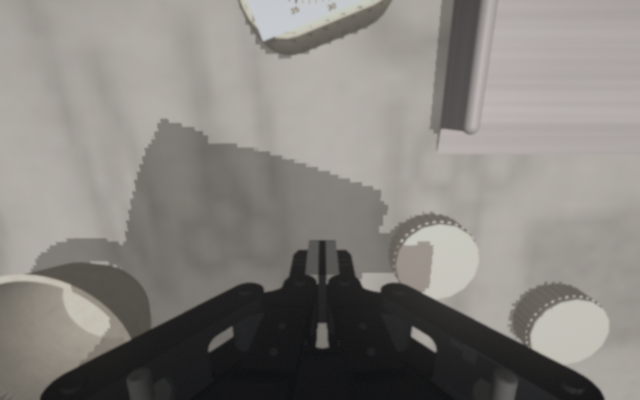

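Cap 1 is at (438,261) to the right of the fingers, the pan's front-left corner is at (437,150), and cap 2 is at (568,330).

```bash
python3 - <<'E'
from h import *
c=np.load("w4.npy",allow_pickle=True).item()
for u,v,z in [(438,261,.016),(568,330,.016),(437,150,0),(478,128,.031)]: print(px2w("w",u,v,z,c).round(4))
E
```

```text
[ 0.5052 -0.1388  0.016 ]
[ 0.4658 -0.2093  0.016 ]
[ 0.5562 -0.1389  0.    ]
[ 0.5679 -0.1419  0.031 ]
```

```bash
python3 -m crank '[{"rotation":[0,0,0.4],"slide":[0.2,0.9,0],"claw":0},{"rotation":[0,0,0],"slide":[0,0.7,0],"claw":0},{"rotation":[0,0,0],"slide":[0,0.7,0],"claw":0},{"rotation":[0,0,0],"slide":[0,0.7,0],"claw":0},{"rotation":[0,0,0],"slide":[0,0.7,0],"claw":0},{"rotation":[0,0,0],"slide":[0,0.7,0],"claw":0},{"rotation":[0,0,0],"slide":[0,0.7,0],"claw":0},{"rotation":[0,0,0],"slide":[0,0.5,0],"claw":0},{"rotation":[0,0,0],"slide":[0,0.3,0],"claw":0},{"rotation":[0,0,0],"slide":[0,0,0],"claw":0},{"rotation":[0,0,0],"slide":[0,-1,0],"claw":0},{"rotation":[0,0,0],"slide":[0,-1,0],"claw":0},{"rotation":[0,0,0],"slide":[-2,0,0],"claw":0},{"rotation":[0,0,0],"slide":[-2,0,0],"claw":0},{"rotation":[0,0,0],"slide":[0,0,0],"claw":0},{"rotation":[0,0,0],"slide":[0,0,0],"claw":0}]'
python3 - <<'E'
from h import *
c=calibration("wrist");snap("wrist","w5")
np.save("w5.npy",c,allow_pickle=True)
E
```

```text
clock: 7.47
tool_pos: [0.4644, -0.1223, 0.0069]
tool_rot: [-3.141, 0.015, 0.0]
ft_force: [0.1, 0.1, -0.0]
grip_width: 0.0
finger_force: 0.0
```

View pics/w5.png

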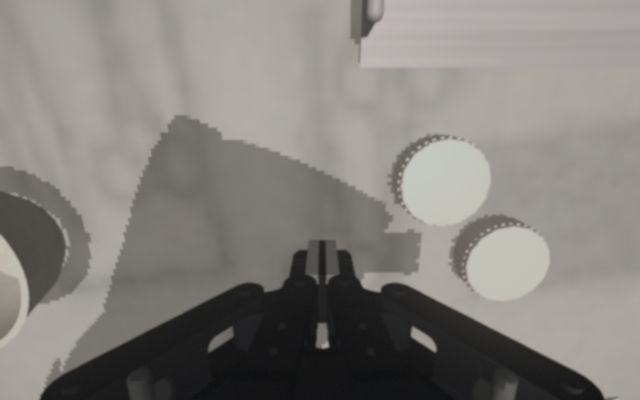

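Cap 1 is now at (445,181) and cap 2 at (507,262), and both are free of each other.

```bash
python3 - <<'E'
from h import *
c=np.load("w5.npy",allow_pickle=True).item()
for u,v,z in [(445,181,.016),(507,262,.016)]: print(px2w("w",u,v,z,c).round(4))
E
```

```text
[ 0.5056 -0.1766  0.016 ]
[ 0.4655 -0.2104  0.016 ]
```

```bash
python3 -m crank '[{"rotation":[0,0,-0.5],"slide":[0,1.5,0],"claw":0},{"rotation":[0,0,0],"slide":[0,1.2,0],"claw":0},{"rotation":[0,0,0],"slide":[0,0.8,0],"claw":0},{"rotation":[0,0,0],"slide":[0,0.7,0],"claw":0},{"rotation":[0,0,0],"slide":[0,0.7,0],"claw":0},{"rotation":[0,0,0],"slide":[0,0.7,0],"claw":0},{"rotation":[0,0,0],"slide":[0,0.7,0],"claw":0},{"rotation":[0,0,0],"slide":[0,0.7,0],"claw":0},{"rotation":[0,0,0],"slide":[0,0.5,0],"claw":0},{"rotation":[0,0,0],"slide":[0,0.3,0],"claw":0},{"rotation":[0,0,0],"slide":[0,0,0],"claw":0},{"rotation":[0,0,0],"slide":[0,-1.2,0],"claw":0},{"rotation":[0,0,0],"slide":[0,-1.1,0],"claw":0},{"rotation":[0,0,0],"slide":[0,0,0],"claw":0},{"rotation":[0,0,0],"slide":[0,0,0],"claw":0}]'
```

```text
clock: 8.77
tool_pos: [0.4647, -0.1772, 0.0068]
tool_rot: [-3.141, -0.001, 0.0]
ft_force: [-0.5, -0.6, -0.3]
grip_width: 0.0001
finger_force: 0.0
```

```bash
python3 -m crank '[{"rotation":[0,0,0],"slide":[0.7,0,0],"claw":0},{"rotation":[0,0,0],"slide":[0.7,0,0],"claw":0},{"rotation":[0,0,0],"slide":[0.7,0,0],"claw":0},{"rotation":[0,0,0],"slide":[0.7,0,0],"claw":0},{"rotation":[0,0,0],"slide":[0.7,0,0],"claw":0},{"rotation":[0,0,0],"slide":[0.7,0,0],"claw":0},{"rotation":[0,0,0],"slide":[0.6,0,0],"claw":0},{"rotation":[0,0,0],"slide":[0.6,0,0],"claw":0},{"rotation":[0,0,0],"slide":[0.6,0,0],"claw":0},{"rotation":[0,0,0],"slide":[0.6,0,0],"claw":0},{"rotation":[0,0,0],"slide":[0.6,0,0],"claw":0},{"rotation":[0,0,0],"slide":[0.6,0,0],"claw":0},{"rotation":[0,0,0],"slide":[0.6,0,0],"claw":0},{"rotation":[0,0,0],"slide":[0.6,0,0],"claw":0},{"rotation":[0,0,0],"slide":[0.6,0,0],"claw":0},{"rotation":[0,0,0],"slide":[0.6,0,0],"claw":0},{"rotation":[0,0,0],"slide":[0.5,0,0],"claw":0},{"rotation":[0,0,0],"slide":[0.5,0,0],"claw":0},{"rotation":[0,0,0],"slide":[0,0,0],"claw":0}]'
python3 -m crank '[{"rotation":[0,0,0],"slide":[-2,0,0],"claw":0},{"rotation":[0,0,0],"slide":[-2,0,0],"claw":0},{"rotation":[0,0,0],"slide":[-2,0,0],"claw":0},{"rotation":[0,0,0],"slide":[-2,0,0],"claw":0},{"rotation":[0,0,0],"slide":[-2,0,0],"claw":0},{"rotation":[0,0,0],"slide":[-2.5,0,0],"claw":0},{"rotation":[0,0,0],"slide":[-2.5,0,0],"claw":0},{"rotation":[0,0,0],"slide":[0,2,0],"claw":0},{"rotation":[0,0,0],"slide":[0,2,0],"claw":0},{"rotation":[0,0,0],"slide":[0,2,0],"claw":0},{"rotation":[0,0,0],"slide":[0,0,0],"claw":0},{"rotation":[0,0,0],"slide":[0,0,0],"claw":0}]'
python3 - <<'E'
from h import *
c=calibration("wrist");snap("wrist","w6")
np.save("w6.npy",c,allow_pickle=True)
E
```

```text
clock: 10.35
tool_pos: [0.5777, -0.1787, 0.0068]
tool_rot: [3.141, -0.002, 0.001]
ft_force: [-0.7, 0.4, -0.1]
grip_width: -0.0
finger_force: 0.0
clock: 11.35
tool_pos: [0.4265, -0.239, 0.0068]
tool_rot: [-3.142, 0.004, -0.0]
ft_force: [0.6, -0.3, -1.0]
grip_width: -0.0003
finger_force: 0.0
```

View pics/w6.png

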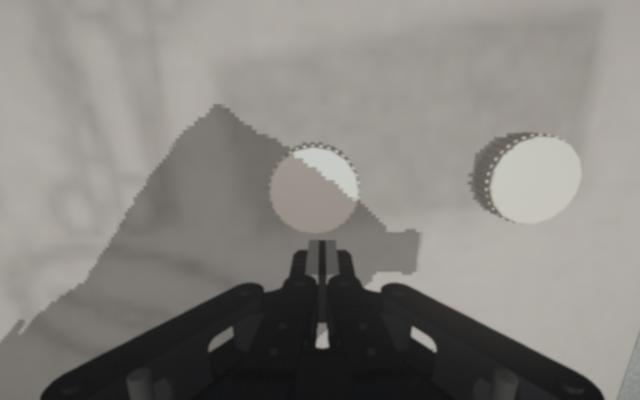

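Cap 2 is at (315,188), about 3.5 mm left of the fingers, and cap 3 is at (535,178). I'll shift left slightly and push cap 2 straight in.

```bash
python3 - <<'E'
from h import *
c=np.load("w6.npy",allow_pickle=True).item()
for u,v,z in [(315,188,.016),(535,178,.016)]: print(px2w("w",u,v,z,c).round(4))
E
python3 -m crank '[{"rotation":[0,0,0],"slide":[0,-0.35,0],"claw":0},{"rotation":[0,0,0],"slide":[0,0,0],"claw":0},{"rotation":[0,0,0],"slide":[0.7,0,0],"claw":0},{"rotation":[0,0,0],"slide":[0.7,0,0],"claw":0},{"rotation":[0,0,0],"slide":[0.7,0,0],"claw":0},{"rotation":[0,0,0],"slide":[0.7,0,0],"claw":0},{"rotation":[0,0,0],"slide":[0.7,0,0],"claw":0},{"rotation":[0,0,0],"slide":[0.7,0,0],"claw":0},{"rotation":[0,0,0],"slide":[0.7,0,0],"claw":0},{"rotation":[0,0,0],"slide":[0.7,0,0],"claw":0},{"rotation":[0,0,0],"slide":[0.7,0,0],"claw":0},{"rotation":[0,0,0],"slide":[0.7,0,0],"claw":0}]'
python3 - <<'E'
from h import *
c=calibration("wrist");snap("wrist","w7")
np.save("w7.npy",c,allow_pickle=True)
E
```

```text
[ 0.4651 -0.2351  0.016 ]
[ 0.4694 -0.3325  0.016 ]
clock: 12.4
tool_pos: [0.4974, -0.235, 0.0067]
tool_rot: [-3.142, 0.002, 0.0]
ft_force: [-0.5, -0.4, 0.5]
grip_width: 0.0
finger_force: 0.0
```

View pics/w7.png

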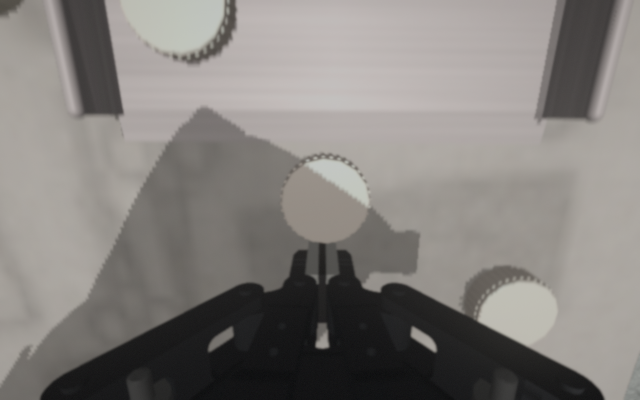

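Cap 2 is centred on the fingers at (325,198), and cap 1 is in the pan at (180,10). That was my tenth picture, so I'll use image code from here.

```bash
python3 -m crank '[{"rotation":[0,0,0],"slide":[0.6,0,0],"claw":0},{"rotation":[0,0,0],"slide":[0.6,0,0],"claw":0},{"rotation":[0,0,0],"slide":[0.6,0,0],"claw":0},{"rotation":[0,0,0],"slide":[0.6,0,0],"claw":0},{"rotation":[0,0,0],"slide":[0.6,0,0],"claw":0},{"rotation":[0,0,0],"slide":[0.6,0,0],"claw":0},{"rotation":[0,0,0],"slide":[0.6,0,0],"claw":0},{"rotation":[0,0,0],"slide":[0.6,0,0],"claw":0},{"rotation":[0,0,0],"slide":[0.6,0,0],"claw":0},{"rotation":[0,0,0],"slide":[0.6,0,0],"claw":0},{"rotation":[0,0,0],"slide":[0.6,0,0],"claw":0},{"rotation":[0,0,0],"slide":[0.6,0,0],"claw":0},{"rotation":[0,0,0],"slide":[0.6,0,0],"claw":0},{"rotation":[0,0,0],"slide":[0.3,0,0],"claw":0},{"rotation":[0,0,0],"slide":[0,0,0],"claw":0},{"rotation":[0,0,0],"slide":[-1,0,0],"claw":0}]'
python3 -m crank '[{"rotation":[0,0,0],"slide":[-2.5,0,0],"claw":0},{"rotation":[0,0,0],"slide":[-2.5,0,0],"claw":0},{"rotation":[0,0,0],"slide":[-2.5,0,0],"claw":0},{"rotation":[0,0,0],"slide":[-2.5,0,0],"claw":0},{"rotation":[0,0,0],"slide":[-2.5,0,0],"claw":0},{"rotation":[0,0,0],"slide":[-2.4,0,0],"claw":0},{"rotation":[0,0,0],"slide":[0,0,0],"claw":0},{"rotation":[0,0,0],"slide":[0,2.5,0],"claw":0},{"rotation":[0,0,0],"slide":[0,2.5,0],"claw":0},{"rotation":[0,0,0],"slide":[0,2.5,0],"claw":0},{"rotation":[0,0,0],"slide":[0,2.5,0],"claw":0},{"rotation":[0,0,0],"slide":[0,2.5,0],"claw":0},{"rotation":[0,0,0],"slide":[0,2.4,0],"claw":0},{"rotation":[0,0,0],"slide":[0,0,0],"claw":0},{"rotation":[0,0,0],"slide":[0,0,0],"claw":0}]'
```

```text
clock: 13.78
tool_pos: [0.5689, -0.2352, 0.0067]
tool_rot: [3.141, -0.001, 0.002]
ft_force: [-0.4, 0.5, 0.3]
grip_width: -0.0001
finger_force: 0.0
clock: 15.03
tool_pos: [0.4184, -0.3847, 0.0066]
tool_rot: [3.142, -0.004, 0.0]
ft_force: [0.1, 0.6, -0.6]
grip_width: -0.0
finger_force: 0.0
```

```bash
python3 -m crank '[{"rotation":[0,0,0],"slide":[1.7,0,0],"claw":0},{"rotation":[0,0,0],"slide":[1.7,0,0],"claw":0},{"rotation":[0,0,0],"slide":[1.65,0,0],"claw":0},{"rotation":[0,0,0],"slide":[0,0,0],"claw":0},{"rotation":[0,0,0],"slide":[0,-0.8,0],"claw":0},{"rotation":[0,0,0],"slide":[0,-0.8,0],"claw":0},{"rotation":[0,0,0],"slide":[0,-0.7,0],"claw":0},{"rotation":[0,0,0],"slide":[0,-0.7,0],"claw":0},{"rotation":[0,0,0],"slide":[0,-0.7,0],"claw":0},{"rotation":[0,0,0],"slide":[0,-0.5,0],"claw":0},{"rotation":[0,0,0],"slide":[0,-0.3,0],"claw":0},{"rotation":[0,0,0],"slide":[0,0,0],"claw":0},{"rotation":[0,0,0],"slide":[0,1,0],"claw":0},{"rotation":[0,0,0],"slide":[-2.5,0,0],"claw":0},{"rotation":[0,0,0],"slide":[-2.5,0,0],"claw":0},{"rotation":[0,0,0],"slide":[0,-2.3,0],"claw":0},{"rotation":[0,0,0],"slide":[0,-2.3,0],"claw":0},{"rotation":[0,0,0],"slide":[0,0,0],"claw":0},{"rotation":[0,0,0],"slide":[0,0,0],"claw":0}]'
python3 - <<'E'
from h import *
c=calibration("top");im=camera("top");cv2.imwrite("pics/top1.png",im[:,:,::-1])
for nm,im,c in [("top",im,c),("wrist",None,None)]:
    if im is None: c=calibration(nm); im=camera(nm)
    cv2.imwrite(f"pics/{nm}_a.png",im[:,:,::-1])
    g=im.astype(int); 
    for th in (150,165,180,195):
        m=((g.min(2)>th)&(g.max(2)-g.min(2)<22)).astype(np.uint8)
        n,_,st,ce=cv2.connectedComponentsWithStats(m)
        for s,q in zip(st[1:],ce[1:]):
            if s[4]>(60 if nm=="top" else 1500):
                w=px2w(nm,*q,.017,c)
                if .4<w[0]<.7 and -.36<w[1]<-.1: print(nm,th,s,q.round(1),w.round(3))
E
```

```text
clock: 16.62
tool_pos: [0.4192, -0.3033, 0.007]
tool_rot: [3.141, -0.001, 0.0]
ft_force: [0.0, 0.1, -0.8]
grip_width: -0.0001
finger_force: 0.0
top 150 [348 171  15  15 168] [354.5 178.3] [ 0.608 -0.177  0.017]
top 150 [370 172  14  15 169] [376.5 178.7] [ 0.608 -0.236  0.017]
top 150 [396 227  13  12  95] [403.1 231.5] [ 0.471 -0.307  0.017]
wrist 150 [    0     0   305   257 20847] [ 84.9 109.9] [ 0.492 -0.205  0.017]
wrist 150 [   0  247   76   48 2411] [ 28.5 269.7] [ 0.418 -0.162  0.017]
wrist 165 [ 286  118   84   82 3843] [333.7 152.9] [ 0.474 -0.308  0.017]
wrist 180 [ 287  121   81   77 3593] [333.4 152.7] [ 0.474 -0.308  0.017]
wrist 195 [ 290  122   72   41 1956] [326.7 141.2] [ 0.479 -0.305  0.017]
```

Caps 1 and 2 are in the pan at x=0.608. Cap 3 is at about y=-0.305, so I'll push it in with a check midway.

```bash
python3 -m crank '[{"rotation":[0,0,0],"slide":[0,0.2,0],"claw":0},{"rotation":[0,0,0],"slide":[0.8,0,0],"claw":0},{"rotation":[0,0,0],"slide":[0.8,0,0],"claw":0},{"rotation":[0,0,0],"slide":[0.7,0,0],"claw":0},{"rotation":[0,0,0],"slide":[0.7,0,0],"claw":0},{"rotation":[0,0,0],"slide":[0.7,0,0],"claw":0},{"rotation":[0,0,0],"slide":[0.7,0,0],"claw":0},{"rotation":[0,0,0],"slide":[0.7,0,0],"claw":0},{"rotation":[0,0,0],"slide":[0.7,0,0],"claw":0},{"rotation":[0,0,0],"slide":[0.7,0,0],"claw":0},{"rotation":[0,0,0],"slide":[0.7,0,0],"claw":0},{"rotation":[0,0,0],"slide":[0,0,0],"claw":0}]'
python3 - <<'E'
from h import *
for nm in ["top","wrist"]:
    c=calibration(nm); im=camera(nm)
    cv2.imwrite(f"pics/{nm}_b.png",im[:,:,::-1])
    g=im.astype(int); 
    for th in (150,165,180):
        m=((g.min(2)>th)&(g.max(2)-g.min(2)<22)).astype(np.uint8)
        n,_,st,ce=cv2.connectedComponentsWithStats(m)
        for s,q in zip(st[1:],ce[1:]):
            if s[4]>(60 if nm=="top" else 1500):
                w=px2w(nm,*q,.017,c)
                if .4<w[0]<.7 and -.36<w[1]<-.1: print(nm,th,s,q.round(1),w.round(3))
E
```

```text
clock: 17.72
tool_pos: [0.4924, -0.3051, 0.0068]
tool_rot: [3.141, -0.001, 0.001]
ft_force: [-0.1, 0.1, 1.3]
grip_width: -0.0001
finger_force: 0.0
top 150 [ 340  157   72   45 1905] [374.5 179.8] [ 0.605 -0.23   0.017]
top 165 [348 172  13  14  73] [352.7 179.4] [ 0.604 -0.173  0.017]
wrist 150 [     0      0    598    342 100653] [322.6 115.1] [ 0.562 -0.304  0.017]
wrist 150 [   0  183   44  106 1886] [ 17.  242.5] [ 0.504 -0.162  0.017]
wrist 165 [  87    0  103   38 2684] [141.9  14.9] [ 0.598 -0.235  0.017]
wrist 165 [   32     0   365   135 29277] [268.6  66.2] [ 0.58  -0.283  0.017]
wrist 180 [ 124    0   65   36 1593] [156.   16.1] [ 0.598 -0.241  0.017]
wrist 180 [ 212   18  173   83 9963] [304.9  66. ] [ 0.581 -0.297  0.017]
```

```bash
python3 - <<'E'
from h import *
c=calibration("wrist")
g=cv2.medianBlur(cv2.imread("pics/wrist_b.png",0),5)
h=cv2.HoughCircles(g,cv2.HOUGH_GRADIENT,1,40,param1=60,param2=18,minRadius=38,maxRadius=50)
for u,v,r in h[0][:6]: print(u,v,r,px2w("wrist",u,v,.016,c).round(3))
E
```

```text
320.5 196.5 43.8 [ 0.526 -0.303  0.016]
159.5 8.5 40.1 [ 0.6   -0.242  0.016]
```

```bash
python3 -m crank '[{"rotation":[0,0,0],"slide":[0.6,0,0],"claw":0},{"rotation":[0,0,0],"slide":[0.6,0,0],"claw":0},{"rotation":[0,0,0],"slide":[0.6,0,0],"claw":0},{"rotation":[0,0,0],"slide":[0.6,0,0],"claw":0},{"rotation":[0,0,0],"slide":[0.6,0,0],"claw":0},{"rotation":[0,0,0],"slide":[0.6,0,0],"claw":0},{"rotation":[0,0,0],"slide":[0.6,0,0],"claw":0},{"rotation":[0,0,0],"slide":[0.6,0,0],"claw":0},{"rotation":[0,0,0],"slide":[0.6,0,0],"claw":0},{"rotation":[0,0,0],"slide":[0.6,0,0],"claw":0},{"rotation":[0,0,0],"slide":[0.6,0,0],"claw":0},{"rotation":[0,0,0],"slide":[0.6,0,0],"claw":0},{"rotation":[0,0,0],"slide":[0.6,0,0],"claw":0},{"rotation":[0,0,0],"slide":[0.5,0,0],"claw":0},{"rotation":[0,0,0],"slide":[0,0,0],"claw":0},{"rotation":[0,0,0],"slide":[-1,0,0],"claw":0}]'
python3 -m crank '[{"rotation":[0,0,0],"slide":[-2.5,0,0],"claw":0},{"rotation":[0,0,0],"slide":[-2.5,0,0],"claw":0},{"rotation":[0,0,0],"slide":[-2.5,0,0],"claw":0},{"rotation":[0,0,0],"slide":[-2.5,0,0],"claw":0},{"rotation":[0,0,0],"slide":[-2.5,0,-1],"claw":0},{"rotation":[0,0,0],"slide":[-1,0,-2.5],"claw":0},{"rotation":[0,0,0],"slide":[0,0,-2.5],"claw":0},{"rotation":[0,0,0],"slide":[0,0,-2.5],"claw":0},{"rotation":[0,0,0],"slide":[0,0,0],"claw":0},{"rotation":[0,0,0],"slide":[0,0,0],"claw":0},{"rotation":[0,0,0],"slide":[0,0,0],"claw":0}]'
python3 - <<'E'
from h import *
c=calibration("top");im=camera("top");cv2.imwrite("pics/top2.png",im[:,:,::-1])
g=im.astype(int)
for th in (140,150,160,170):
    m=(g.min(2)>th).astype(np.uint8)
    n,_,st,ce=cv2.connectedComponentsWithStats(m)
    for s,q in zip(st[1:],ce[1:]):
        if s[4]>60:
            w=px2w("top",*q,.017,c)
            if .4<w[0]<.7 and -.36<w[1]<-.1: print(th,s,w.round(3))
c=calibration("wrist");im=camera("wrist");g=cv2.medianBlur(cv2.cvtColor(im,cv2.COLOR_RGB2GRAY),5)
h=cv2.HoughCircles(g,cv2.HOUGH_GRADIENT,1,30,param1=60,param2=16,minRadius=18,maxRadius=45)
for u,v,r in h[0][:6]: print(u,v,r,px2w("wrist",u,v,.018,c).round(3))
# neighbours unchanged?
a,b=[cv2.imread(f"pics/{n}.png",0)[150:245,190:335].astype(int) for n in("top0","top2")]
print(np.abs(a-b).mean(), (np.abs(a-b)>40).sum())
E
```

```text
clock: 19.15
tool_pos: [0.5654, -0.3052, 0.0066]
tool_rot: [3.141, -0.001, 0.001]
ft_force: [-0.0, -0.7, 0.1]
grip_width: 0.0003
finger_force: 0.0
clock: 20.07
tool_pos: [0.4289, -0.3047, 0.0913]
tool_rot: [-3.141, 0.002, 0.001]
ft_force: [-0.9, 0.6, -0.6]
grip_width: 0.0
finger_force: 0.0
140 [ 340  157   74   45 2541] [ 0.605 -0.236  0.017]
150 [348 172  15  14 166] [ 0.607 -0.177  0.017]
150 [370 172  16  14 169] [ 0.608 -0.236  0.017]
150 [395 174  15  14 165] [ 0.605 -0.303  0.017]
150 [357 187  34   9  70] [ 0.571 -0.227  0.017]Traceback (most recent call last):
  File "<stdin>", line 13, in <module>
TypeError: 'NoneType' object is not subscriptable
```

All three caps are in the pan at x≈0.606 and y = -0.177, -0.236 and -0.303. The arm is clear of everything.

```bash
python3 -c "
from station import robot
print(robot.sign_off())"
```

```text
the job is handed in; nothing more can be done
None
```

I swept all three caps into the pan, where they lie about 55 mm behind its front edge, and handed the job in at about 20 s; no verdict came back, and my image check that the bowl, timer, clamp and pen hadn't moved didn't run, though nothing I saw suggested contact.

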